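# Set the mixture screw of a carburettor

### The job

Turn the wing-headed mixture screw of the carburettor clockwise until it lightly seats, without forcing it against its seat, then back it off a quarter turn counter-clockwise from the seat. Finish still holding the wing head in the gripper at that setting; do not let go. Leave the small parts lying round the carburettor where they are.

Things in the scene. Friction and masses are not known exactly. Their poses are not given: they have to be found in the camera images.
- wing_grip (a point): Centre of the mixture screw's brass wing head: two round wings forming a flat upright bar, 50 mm long, 10 thick, 24 high, pinched across its thickness from above. x along the bar, y through its thickness, z up = the screw axis; 134.5 mm above the bench. It keeps its height as it turns. Below: collar 17 mm across, 10 high; the carburettor's top (92 mm above the bench) begins 46 mm from the axis.
- holding_plate: Fixed aluminium plate, 190 x 170 x 14 mm, that carries the carburettor; origin at the centre of its underside, on the bench, z up. The screw axis stands at x = -55 mm, y = 0 in its frame; the carburettor stands on its +x side.
- mixture_screw (a joint): Angle by which the screw is backed out of its seat, rad: 0 = seated (solid stop), grows counter-clockwise seen from above; starts between 1.9 and 3.3. Friction 0.04 N m: it stays where it is left. A quarter turn is 1.571.
- wing_twist (a joint): Twist of the head on its springy stem (1.5 N m/rad), rad: 0 = unloaded, negative = pushed clockwise. About -0.03 while the screw runs in freely, +0.03 while it runs out; keeps falling if turned clockwise once seated; past -0.30 (0.45 N m) the needle is spoilt. The bar's direction in the plate's frame is mixture_screw + wing_twist (at 0 along the plate's x).
- feeler_mid (a point): Middle of a loose feeler gauge, 17 x 105 x 10 mm, lying beside the plate; leave alone.
- plug_mid (a point): Middle of a loose spark plug, 18 x 62 x 21 mm, lying beside the plate; leave alone.
- bearing_mid (a point): Middle of a loose ball bearing, 52 mm across, 16 mm high, lying beside the plate; leave alone.

How it is judged:
By the outcome, as a careful person would: the job done as asked, in the order asked, and still so for the second after the job is handed in, while the arm keeps its last pose, push and grip.
It also fails if it takes over 67 s, if anything falls off the work surface, if the arm or the gripper's body presses on something with over 40 N, if the wrist force passes 120 N, or if a joint passes its speed limit or range.

### The arm

A 6-joint arm with a two-finger parallel gripper is mounted at the origin on a cart in front of the work surface, level with it; the furniture and walls round the work are solid. World frame = base frame: x ahead of the robot, y to its left, z up, the work surface at z = 0. Lengths are in m, angles in degrees, forces in N, time in s.
With the tool pointing down it reaches from about 0.3 to 0.75 m from the base axis. Payload 8.5 kg.
Tool frame: the origin (TCP) lies midway between the tips of the shut fingers; the grasp point (between the pads) lies 19 mm behind it (env.hold_point_z is the distance from the TCP to the grasp point, in m); z points along the fingers, y is the line along which they close (so a half turn about z gives the same grasp; the last joint's range is limited). The gripper opens to 85 mm and grips with 20 to 120 N. Pads are 22 mm wide; open, the fingers measure 114 mm over their backs; the gripper's body (76 mm by 85 mm) begins 54 mm behind the grasp point. The pads swing forward as they close: fully open they stand 13 mm farther back than shut.
Start: joints at [-75.705, 21.807, 74.336, -0, 83.858, -12.336], TCP at [0.247, -0.492, 0.231] pointing down, gripper open.
Joint ranges: [-178.18, 178.18], [-50.72, 133.34], [12.68, 142.11], [-81.47, 261.47], [9.98, 163.14], [-165.26, 165.26]. Speed limits (degrees/s): [136.94, 136.94, 180, 180, 180, 180].

### API

Orientations are given as a 3x3 rotation matrix whose columns are the frame's x, y, z axes.
In Python, from rig import observe, get_image, camera_info, env gives the robot as it stands.
- The arm moves only by the tool drive_tool, never from a script. Its arguments are lists of equal length, an entry for each row: "offset": the shift along the tool's x, y, z in units of 40 mm (1.0 is 40 mm), a list of three; "turn": the turn, a rotation vector about the tool's x, y, z in units of 6 degrees (1.0 is 6 degrees), a list of three; "hand": the opening, from 0 (shut) to 1 (fully open). A call has exactly 10 rows; each row shifts and turns the commanded pose from where the row before left it, along the tool's axes as they then stand; what a row does not reach is not made up. A row lasts 1/8 s, in which the tool goes at most 62.5 mm and 10.7 degrees, less where a joint would pass 70% of its speed; a pose out of reach is approached as far as the arm can. A call is refused whole if a number of a shift passes 1 or a number of a turn 1, either way. A call with a gripper value outside its range is refused whole. The fingers move at their own pace and stop on an object; "newtons" is the grip in N (left out, the last holds). Time passes only in rows, so rows that do not move let the fingers close, or fill a call up. It gives the time, the measured TCP pose, the force, the opening and the grip force at its end, in the units of the state.
- observe(): the state, without advancing time (a new reading comes with each control period).
- get_image(name): name is "side" or "top"; returns the picture (480x640x3 uint8, blue, green, red); there is no depth.
- camera_info(name): a dict with "fx", "fy", "cx", "cy" (pixels), "world_to_cam" (4x4, takes a point from world to camera coordinates). Camera axes: x right, y down, z forward; pixel columns grow to the right and rows downward; lengths in m; the calibration is good to about 2 mm. A picture is of the moment at which its call begins. camera_info takes no time and is no camera call.
- env.close_job(): hands the job in; it is judged then, once.
The state is a dict: "time_s": time; "q": joint angles; "qvel": joint speeds; "joint_efforts": joint torques, N m; "position": TCP position; "tool_rot": TCP orientation; "ft_force": force on the tool from outside, world axes, zero at the start; "wrist_torque": the same for the moment, N m; "grip_width": finger opening in m; "gripper_force": force on a finger pad.
Only numpy, scipy, OpenCV 4.12 (cv2) and the standard library are available. Lean on these libraries where they do the work, as an engineer would, in place of code of your own. Each camera call takes 0.05 s, during which the arm holds its last target. There are 200 camera calls.

## Working session

There is one attempt and no reset: what is moved stays moved. The work goes in short steps, Python scripts to look and compute and a tool call to move; the robot and the scene stay as the last step left them, time stands still between calls to the robot, and variables do not carry over. Pictures are saved under pics/ and viewed, at most 10 in all, crops included, and the job is handed in when it is done.

Besides the shell and the picture viewer there is one more tool, called after "Request:" as name(argument=value, ...) on one line, values as JSON. drive_tool: Moves the arm, as the interface text tells. Its arguments: {"type":"object","properties":{"offset":{"type":"array"},"turn":{"type":"array"},"hand":{"type":"array"},"newtons":{"type":"number"}},"required":["offset","turn","hand"]}

```bash
mkdir -p pics; python3 - <<'E'
from rig import *
import cv2
for n in("top","side"):
    cv2.imwrite(f"pics/{n}0.png",get_image(n)); c=camera_info(n); print(n,c)
s=observe(); print(s, env.hold_point_z)
E
```

```text
top {'fx': 445.698149085541, 'fy': 445.698149085541, 'cx': 325.6700156088653, 'cy': 245.1661062803312, 'world_to_cam': array([[-0.01618542, -0.99983623,  0.00809575,  0.04343513],
       [-0.99263114,  0.01509526, -0.12023127,  0.6079274 ],
       [ 0.12008937, -0.00998208, -0.9927129 ,  0.87673183],
       [ 0.        ,  0.        ,  0.        ,  1.        ]])}
side {'fx': 584.6420364528198, 'fy': 584.6420364528198, 'cx': 326.16983098302416, 'cy': 238.76278508484526, 'world_to_cam': array([[ 0.99830776, -0.05805157,  0.00341106, -0.59764808],
       [-0.03441576, -0.63709039, -0.77002038,  0.12589079],
       [ 0.04687405,  0.76859993, -0.63801017,  0.90597868],
       [ 0.        ,  0.        ,  0.        ,  1.        ]])}
{'time_s': 0.1, 'q': array([-7.57051423e+01,  2.18384444e+01,  7.43804031e+01, -1.09688537e-03,
        8.38584295e+01, -1.23383512e+01]), 'qvel': array([ 0.11885151, -0.02591962, -0.12346954, -0.07891801,  0.0345749 ,
       -0.0895377 ]), 'joint_efforts': array([ 5.24075222e-03, -4.49222946e+01, -2.31654328e+01, -9.54978168e-05,
        3.69128800e-03,  1.90806867e-05]), 'position': array([ 0.24645563, -0.49138855,  0.23076125]), 'tool_rot': array([[ 8.93893687e-01,  4.48278879e-01, -3.51464172e-04],
       [ 4.48278936e-01, -8.93892779e-01,  1.30227637e-03],
       [ 2.69611704e-04, -1.32165061e-03, -9.99999090e-01]]), 'ft_force': array([-0.20848852, -0.15057033,  0.04739933]), 'wrist_torque': array([ 0.00818372, -0.00624948,  0.01647442]), 'gripper_force': 0.0, 'grip_width': 0.08530903232911227} 0.0187
```

View pics/top0.png

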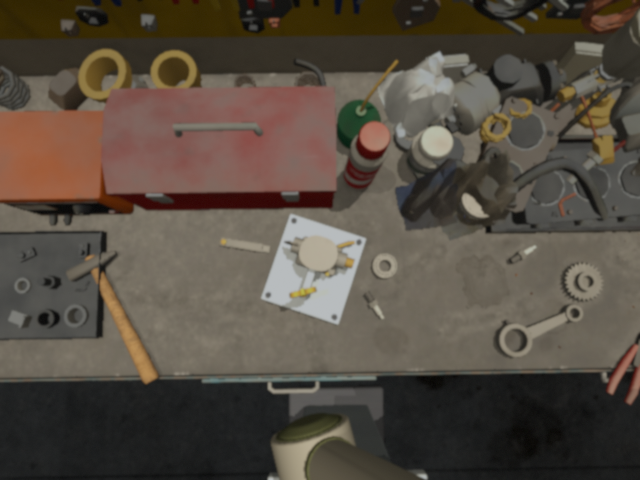

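View pics/side0.png

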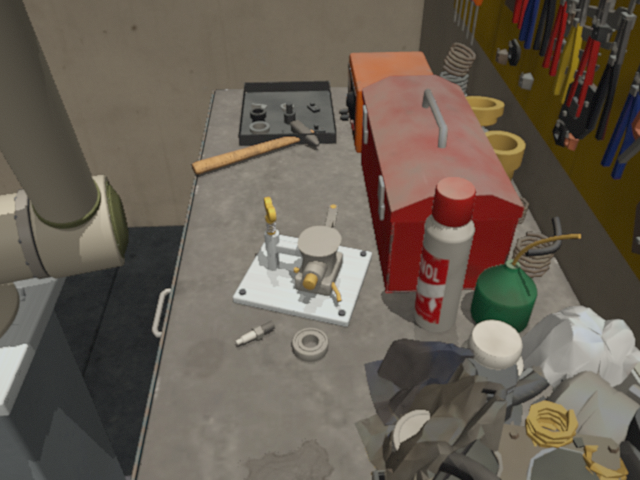

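Top view: the plate's corners are near (291,215), (366,238), (338,324) and (262,299), with the brass wing head at about (303,293). Side view: the head is at about (270,209). I'll enlarge both.

```bash
python3 - <<'E'
import cv2,numpy as np
t=cv2.imread("pics/top0.png")[205:330,250:380]; s=cv2.imread("pics/side0.png")[190:325,225:380]
a=cv2.resize(t,None,fx=3,fy=3,interpolation=cv2.INTER_CUBIC);b=cv2.resize(s,None,fx=2.6,fy=2.6,interpolation=cv2.INTER_CUBIC)
o=np.zeros((380,800,3),np.uint8);o[:375,:390]=a;o[:b.shape[0],395:395+b.shape[1]]=b
cv2.imwrite("pics/crop0.png",o)
E
cat > h.py <<'E'
from rig import *
import numpy as np
def ray(n,u,v):
    c=camera_info(n);W=c["world_to_cam"];R=W[:3,:3]
    return -R.T@W[:3,3], R.T@np.array([(u-c["cx"])/c["fx"],(v-c["cy"])/c["fy"],1])
def at_z(n,u,v,z):
    o,d=ray(n,u,v); return o+d*(z-o[2])/d[2]
def proj(n,p):
    c=camera_info(n);q=c["world_to_cam"]@np.append(p,1);return c["fx"]*q[0]/q[2]+c["cx"],c["fy"]*q[1]/q[2]+c["cy"]
def tri(a,b):
    (o,d),(p,e)=ray("top",*a),ray("side",*b)
    k=np.linalg.lstsq(np.c_[d,-e],p-o,rcond=None)[0];return (o+d*k[0]+p+e*k[1])/2,o+d*k[0]-p-e*k[1]
E
python3 - <<'E'
from h import *
P=[at_z("top",u,v,.014) for u,v in((291,215),(366,238),(338,324),(262,299))]
print(np.round(P,4),np.mean(P,0)); print([np.linalg.norm(P[i]-P[i-1]) for i in range(4)])
print(tri((303,293),(270,209)), at_z("top",303,293,.1345),at_z("side",270,209,.1345))
E
```

```text
[[ 0.6767  0.106   0.014 ]
 [ 0.6252 -0.0515  0.014 ]
 [ 0.4476  0.011   0.014 ]
 [ 0.5012  0.1671  0.014 ]] [0.56264912 0.05812805 0.014     ]
[np.float64(0.18582071268761197), np.float64(0.16567094072080138), np.float64(0.1882188208922784), np.float64(0.16506601128145604)]
(array([0.51310384, 0.07728934, 0.13597743]), array([-5.40412405e-03, -3.86309942e-04, -9.35628121e-05])) [0.51042223 0.07715662 0.1345    ] [0.5156856  0.07953453 0.1345    ]
```

View pics/crop0.png

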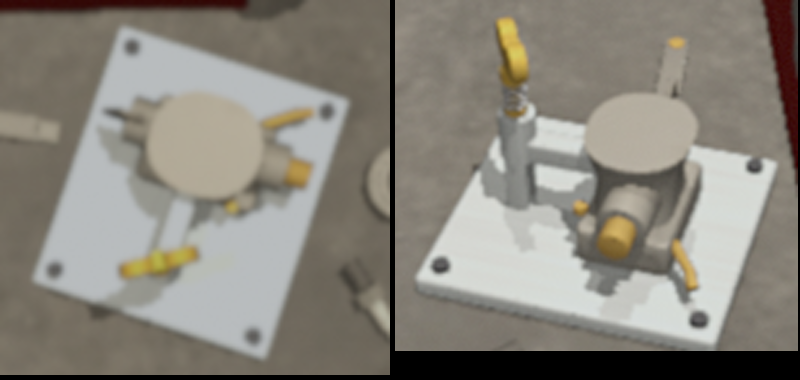

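Measured: the axis is near (0.5105, 0.077), and the plate's x-axis points about −19°. The bar lies at about 102° in the world frame, so the screw is about 2.1 rad out. Moving over it now.

Request:
drive_tool(offset=[[0.94,-0.75,0],[0.94,-0.75,0],[0.94,-0.75,0],[0.94,-0.75,0],[0.94,-0.75,0],[0.94,-0.75,0],[0.94,-0.75,0],[0.94,-0.75,0],[0.94,-0.75,0],[0.94,-0.75,0]], turn=[[0,0,0],[0,0,0],[0,0,0],[0,0,0],[0,0,0],[0,0,0],[0,0,0],[0,0,0],[0,0,0],[0,0,0]], hand=[1,1,1,1,1,1,1,1,1,1])

```text
time_s: 1.35
position: [0.4485, -0.0534, 0.2312]
tool_rot: [[0.894, 0.448, -0.0], [0.448, -0.894, 0.0], [-0.0, -0.0, -1.0]]
ft_force: [0.0, -0.9, 0.6]
grip_width: 0.0854
gripper_force: 0.0
```

Request:
drive_tool(offset=[[0.94,-0.75,0],[0.94,-0.75,0],[0.94,-0.75,0],[0,0,0],[0,0,0],[0,0,0],[0,0,0],[0,0,0],[0,0,0],[0,0,0]], turn=[[0,0,0],[0,0,0],[0,0,0],[0,0,-1],[0,0,-1],[0,0,-1],[0,0,-1],[0,0,-1],[0,0,-1],[0,0,-1]], hand=[1,1,1,1,1,1,1,1,1,1])

```text
time_s: 2.6
position: [0.5085, 0.0761, 0.231]
tool_rot: [[0.361, 0.933, -0.001], [0.933, -0.361, 0.0], [-0.0, -0.001, -1.0]]
ft_force: [0.2, 0.8, -0.4]
grip_width: 0.0851
gripper_force: 0.0
```

Request:
drive_tool(offset=[[0,0,0],[0,0,0],[0,0,0],[0,0,0],[0,0,0],[0,0,0],[0,0,0],[0,0,0],[0,0,0],[0,0,0]], turn=[[0,0,-1],[0,0,-1],[0,0,-1],[0,0,-1],[0,0,-1],[0,0,-0.6],[0,0,0],[0,0,0],[0,0,0],[0,0,0]], hand=[1,1,1,1,1,1,1,1,1,1])

```text
time_s: 3.85
position: [0.5086, 0.0761, 0.2313]
tool_rot: [[-0.212, 0.977, -0.0], [0.977, 0.212, 0.0], [0.0, -0.0, -1.0]]
ft_force: [-0.1, 0.5, -0.3]
grip_width: 0.0857
gripper_force: 0.0
```

```bash
python3 - <<'E'
from h import *
import cv2
for p in([.5105,.077,.1465],[.5105,.077,.1225],[.5155,.079,.1465],[.5155,.079,.1225],[.5105,.077,.014]): print(p,proj("side",p),proj("top",p))
s=get_image("side")[130:290,190:340]
cv2.imwrite("pics/s1.png",cv2.resize(s,None,fx=3.7,fy=3.7,interpolation=cv2.INTER_CUBIC))
print(observe()["q"],observe()["wrist_torque"])
E
```

```text
[0.5105, 0.077, 0.1465] (np.float64(266.12586653549806), np.float64(203.81148898237046)) (np.float64(302.80137380674853), np.float64(292.8620914282527))
[0.5105, 0.077, 0.1225] (np.float64(267.0826274376298), np.float64(216.25987242298447)) (np.float64(303.36318734880905), np.float64(293.04565093412697))
[0.5155, 0.079, 0.1465] (np.float64(269.4206952261679), np.float64(202.93826473348201)) (np.float64(301.6478843428462), np.float64(290.0525852333092))
[0.5155, 0.079, 0.1225] (np.float64(270.3203224790582), np.float64(215.37713561832624)) (np.float64(302.2429672953961), np.float64(290.31802026215746))
[0.5105, 0.077, 0.014] (np.float64(271.0349320466517), np.float64(267.6831727873574)) (np.float64(305.54124814076215), np.float64(293.7572816315085))
[-4.69760057e+00  1.82200386e+01  7.98886824e+01  1.45050783e-03
  8.18940126e+01 -1.69129066e+01] [ 0.02106509 -0.03908532 -0.00972798]
```

View pics/s1.png

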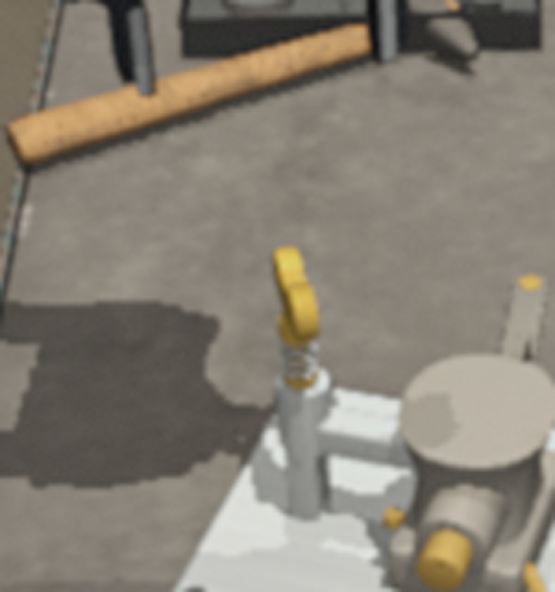

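The head is clear, with a spring below it, and its centre is at side pixel (270,210). I'll descend and half close.

Request:
drive_tool(offset=[[0,0.1,0.5],[0,0,0.5],[0,0,0.5],[0,0,0.5],[0,0,0.4],[0,0,0.28],[0,0,0],[0,0,0],[0,0,0],[0,0,0]], turn=[[0,0,0],[0,0,0],[0,0,0],[0,0,0],[0,0,0],[0,0,0],[0,0,0],[0,0,0],[0,0,0],[0,0,0]], hand=[1,1,1,1,1,1,0.3,0.3,0.3,0.3], newtons=20)

```text
time_s: 5.15
position: [0.5127, 0.0769, 0.1245]
tool_rot: [[-0.212, 0.977, 0.001], [0.977, 0.212, -0.0], [-0.0, 0.001, -1.0]]
ft_force: [-0.1, 0.2, -0.6]
grip_width: 0.0257
gripper_force: 0.0
```

```bash
python3 - <<'E'
from h import *
import cv2
o=[cv2.resize(get_image(n)[a:a+110,b:b+110],None,fx=3.6,fy=3.6,interpolation=cv2.INTER_CUBIC) for n,a,b in(("side",150,215),("top",240,250))]
cv2.imwrite("pics/s2.png",np.hstack(o))
s=observe();print(s["position"],s["ft_force"],s["wrist_torque"],s["grip_width"])
print(proj("side",s["position"]),proj("top",s["position"]))
E
```

```text
[0.51261876 0.07695259 0.12432804] [-0.32015945 -0.23218927  1.08333914] [ 0.00447727 -0.00577704 -0.06251046] 0.025483571691504975
(np.float64(268.37591877547516), np.float64(215.30061445218428)) (np.float64(303.33572641486217), np.float64(291.8652531354739))
```

View pics/s2.png

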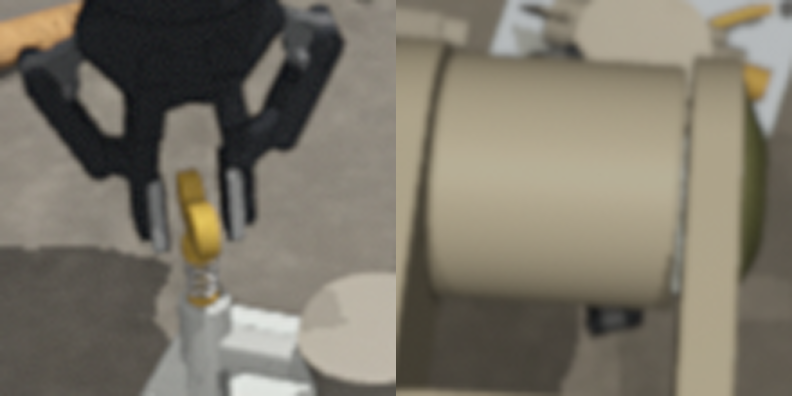

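The bar is centred between the pads: side crop x≈200, with the pads at 168 and 228. Closing.

Request:
drive_tool(offset=[[0,0,0],[0,0,0],[0,0,0],[0,0,0],[0,0,0],[0,0,0],[0,0,0],[0,0,0],[0,0,0],[0,0,0]], turn=[[0,0,0],[0,0,0],[0,0,0],[0,0,0],[0,0,0],[0,0,0],[0,0,0],[0,0,0],[0,0,0],[0,0,0]], hand=[0.2,0.15,0.1,0,0,0,0,0,0,0], newtons=40)

```text
time_s: 6.5
position: [0.5142, 0.0771, 0.1245]
tool_rot: [[-0.212, 0.977, 0.004], [0.977, 0.212, 0.001], [-0.0, 0.004, -1.0]]
ft_force: [6.9, 2.1, -1.5]
grip_width: 0.0089
gripper_force: 41.5
```

```bash
cat >> h.py <<'E'
def read(n=8):
    S=[]
    for _ in range(n): get_image("side"); S.append(observe())
    f=np.mean([s["ft_force"] for s in S],0); t=np.array([s["wrist_torque"] for s in S]); s=S[-1]; R=s["tool_rot"]
    yaw=np.mean([np.degrees(np.arctan2(s["tool_rot"][1,0],s["tool_rot"][0,0])) for s in S])
    print("t",s["time_s"],"pos",np.round(s["position"],4),"F",f.round(2),"Ftool",(R.T@f).round(2),"T",t.mean(0).round(3),"sd",t.std(0).round(3),"xyaw",yaw.round(2),"q6",s["q"][5].round(1),"w",round(s["grip_width"],4),"g",s["gripper_force"])
E
python3 -c "
from h import *
read()"
```

```text
t 6.9 pos [0.5142 0.0771 0.1245] F [ 7.04  2.26 -1.7 ] Ftool [0.72 7.35 1.73] T [ 0.361 -1.124  0.017] sd [0.022 0.033 0.015] xyaw 102.22 q6 -16.8 w 0.009 g 41.500007808208466
```

Request:
drive_tool(offset=[[0,0.05,0],[0,0,0],[0,0,0],[0,0,0],[0,0,0],[0,0,0],[0,0,0],[0,0,0],[0,0,0],[0,0,0]], turn=[[0,0,0],[0,0,0],[0,0,0.5],[0,0,0.5],[0,0,0.5],[0,0,0.5],[0,0,0.5],[0,0,0.5],[0,0,0],[0,0,0]], hand=[0,0,0,0,0,0,0,0,0,0])

```text
time_s: 8.15
position: [0.5137, 0.0773, 0.1244]
tool_rot: [[0.1, 0.995, -0.002], [0.995, -0.1, -0.0], [-0.001, -0.002, -1.0]]
ft_force: [-4.1, -0.5, 6.9]
grip_width: 0.0091
gripper_force: 42.7
```

```bash
python3 -c "
from h import *
read()"
```

```text
t 8.55 pos [0.5137 0.0772 0.1244] F [-3.67 -0.89  6.77] Ftool [-1.25 -3.57 -6.76] T [-0.205  0.775  0.045] sd [0.038 0.031 0.031] xyaw 84.24 q6 1.3 w 0.0089 g 42.71320190280676
```

Request:
drive_tool(offset=[[0,-0.02,0],[0,0,0],[0,0,0],[0,0,0],[0,0,0],[0,0,0],[0,0,0],[0,0,0],[0,0,0],[0,0,0]], turn=[[0,0,0],[0,0,0.8],[0,0,0.8],[0,0,0.8],[0,0,0.8],[0,0,0.8],[0,0,0.8],[0,0,0.8],[0,0,0.4],[0,0,0]], hand=[0,0,0,0,0,0,0,0,0,0])

```text
time_s: 9.8
position: [0.5122, 0.078, 0.1244]
tool_rot: [[0.666, 0.746, -0.003], [0.746, -0.666, 0.001], [-0.001, -0.003, -1.0]]
ft_force: [-7.1, 2.4, 9.2]
grip_width: 0.0088
gripper_force: 43.0
```

```bash
python3 -c "
from h import *
read()"
```

```text
t 10.2 pos [0.5123 0.078  0.1244] F [-6.51  1.76  9.34] Ftool [-3.04 -6.05 -9.32] T [0.425 1.202 0.054] sd [0.017 0.035 0.044] xyaw 48.25 q6 37.3 w 0.0086 g 43.026515543460846
```

Request:
drive_tool(offset=[[-0.02,-0.035,-0.01],[0,0,0],[0,0,0],[0,0,0],[0,0,0],[0,0,0],[0,0,0],[0,0,0],[0,0,0],[0,0,0]], turn=[[0,0,0],[0,0,0.8],[0,0,0.8],[0,0,0.8],[0,0,0.8],[0,0,0.8],[0,0,0.8],[0,0,0.8],[0,0,0.4],[0,0,0]], hand=[0,0,0,0,0,0,0,0,0,0])

```text
time_s: 11.45
position: [0.5114, 0.0793, 0.1245]
tool_rot: [[0.977, 0.212, -0.002], [0.212, -0.977, 0.003], [-0.001, -0.003, -1.0]]
ft_force: [-2.5, 8.1, 4.2]
grip_width: 0.0091
gripper_force: 42.3
```

```bash
python3 -c "
from h import *
read()"
```

```text
t 11.85 pos [0.5114 0.0793 0.1245] F [-2.25  8.43  4.24] Ftool [-0.42 -8.73 -4.21] T [1.601 0.436 0.044] sd [0.017 0.024 0.028] xyaw 12.24 q6 73.3 w 0.0089 g 42.32720632106066
```

Request:
drive_tool(offset=[[0,-0.045,0],[0,0,0],[0,0,0],[0,0,0],[0,0,0],[0,0,0],[0,0,0],[0,0,0],[0,0,0],[0,0,0]], turn=[[0,0,0],[0,0,0.5],[0,0,0.5],[0,0,0.5],[0,0,0.5],[0,0,0.5],[0,0,0.5],[0,0,0],[0,0,0],[0,0,0]], hand=[0,0,0,0,0,0,0,0,0,0])

```text
time_s: 13.1
position: [0.5114, 0.0803, 0.1245]
tool_rot: [[0.995, -0.1, -0.001], [-0.1, -0.995, 0.002], [-0.001, -0.001, -1.0]]
ft_force: [-1.5, 4.4, 4.4]
grip_width: 0.0093
gripper_force: 42.2
```

```bash
python3 -c "
from h import *
read()"
```

```text
t 13.5 pos [0.5114 0.0803 0.1245] F [-1.81  4.95  3.4 ] Ftool [-2.3  -4.75 -3.39] T [1.048 0.319 0.058] sd [0.025 0.024 0.027] xyaw -5.77 q6 91.5 w 0.0091 g 42.214027382433414
```

Request:
drive_tool(offset=[[-0.01,-0.025,0],[0,0,0],[0,0,0],[0,0,0],[0,0,0],[0,0,0],[0,0,0],[0,0,0],[0,0,0],[0,0,0]], turn=[[0,0,0],[0,0,0.25],[0,0,0.25],[0,0,0.25],[0,0,0.25],[0,0,0.25],[0,0,0],[0,0,0],[0,0,0],[0,0,0]], hand=[0,0,0,0,0,0,0,0,0,0])

```text
time_s: 14.75
position: [0.5114, 0.0807, 0.1245]
tool_rot: [[0.973, -0.229, 0.0], [-0.229, -0.973, 0.0], [-0.0, -0.0, -1.0]]
ft_force: [-0.9, 5.2, 2.1]
grip_width: 0.0088
gripper_force: 42.0
```

```bash
python3 -c "
from h import *
read(12)"
```

```text
t 15.35 pos [0.5114 0.0807 0.1245] F [-1.11  4.8   2.02] Ftool [-2.19 -4.42 -2.02] T [1.021 0.203 0.053] sd [0.024 0.02  0.039] xyaw -13.27 q6 99.1 w 0.0088 g 42.0247745141387
```

Request:
drive_tool(offset=[[0,-0.02,0],[0,0,0],[0,0,0],[0,0,0],[0,0,0],[0,0,0],[0,0,0],[0,0,0],[0,0,0],[0,0,0]], turn=[[0,0,0],[0,0,0.25],[0,0,0.25],[0,0,0],[0,0,0],[0,0,0],[0,0,0],[0,0,0],[0,0,0],[0,0,0]], hand=[0,0,0,0,0,0,0,0,0,0])

```text
time_s: 16.6
position: [0.5116, 0.0811, 0.1245]
tool_rot: [[0.96, -0.28, -0.0], [-0.28, -0.96, -0.0], [-0.0, 0.0, -1.0]]
ft_force: [-3.5, -3.0, 2.9]
grip_width: 0.009
gripper_force: 42.1
```

```bash
python3 -c "
from h import *
read(12)"
```

```text
t 17.2 pos [0.5116 0.0811 0.1245] F [-3.75 -3.57  2.21] Ftool [-2.6   4.48 -2.21] T [-0.538  0.659  0.025] sd [0.025 0.04  0.023] xyaw -16.27 q6 102.2 w 0.009 g 42.06698287278414
```

Request:
drive_tool(offset=[[-0.02,0.01,0],[0,0,0],[0,0,0],[0,0,0],[0,0,0],[0,0,0],[0,0,0],[0,0,0],[0,0,0],[0,0,0]], turn=[[0,0,0],[0,0,0.25],[0,0,0.25],[0,0,0],[0,0,0],[0,0,0],[0,0,0],[0,0,0],[0,0,0],[0,0,0]], hand=[0,0,0,0,0,0,0,0,0,0])

```text
time_s: 18.45
position: [0.5113, 0.0812, 0.1246]
tool_rot: [[0.944, -0.33, 0.001], [-0.33, -0.944, 0.0], [0.001, -0.001, -1.0]]
ft_force: [4.1, -2.0, -4.2]
grip_width: 0.0091
gripper_force: 41.2
```

```bash
python3 -c "
from h import *
read(12)"
```

```text
t 19.05 pos [0.5113 0.0812 0.1246] F [ 5.08 -1.83 -4.08] Ftool [5.4  0.05 4.09] T [-0.19  -0.937  0.04 ] sd [0.028 0.027 0.035] xyaw -19.27 q6 105.2 w 0.0093 g 41.220296770334244
```

Request:
drive_tool(offset=[[0.01,0,0],[0,0,0],[0,0,0],[0,0,0],[0,0,0],[0,0,0],[0,0,0],[0,0,0],[0,0,0],[0,0,0]], turn=[[0,0,0],[0,0,0.25],[0,0,0.25],[0,0,0],[0,0,0],[0,0,0],[0,0,0],[0,0,0],[0,0,0],[0,0,0]], hand=[0,0,0,0,0,0,0,0,0,0])

```text
time_s: 20.3
position: [0.5114, 0.0812, 0.1246]
tool_rot: [[0.925, -0.38, 0.001], [-0.38, -0.925, 0.0], [0.001, -0.001, -1.0]]
ft_force: [5.2, 0.5, -3.7]
grip_width: 0.0096
gripper_force: 41.2
```

```bash
python3 -c "
from h import *
read(12)"
```

```text
t 20.9 pos [0.5114 0.0813 0.1245] F [ 5.21  0.26 -3.8 ] Ftool [ 4.72 -2.22  3.81] T [ 0.177 -0.981  0.089] sd [0.036 0.017 0.032] xyaw -22.32 q6 108.2 w 0.009 g 41.22087277472019
```

Request:
drive_tool(offset=[[0,0,0],[0,0,0],[0,0,0],[0,0,0],[0,0,0],[0,0,0],[0,0,0],[0,0,0],[0,0,0],[0,0,0]], turn=[[0,0,0.2],[0,0,0.2],[0,0,0],[0,0,0],[0,0,0],[0,0,0],[0,0,0],[0,0,0],[0,0,0],[0,0,0]], hand=[0,0,0,0,0,0,0,0,0,0])

```text
time_s: 22.15
position: [0.5114, 0.0813, 0.1246]
tool_rot: [[0.908, -0.418, 0.001], [-0.418, -0.908, 0.001], [0.001, -0.001, -1.0]]
ft_force: [5.5, 1.1, -3.6]
grip_width: 0.0091
gripper_force: 41.2
```

```bash
python3 -c "
from h import *
read(16)"
```

```text
t 22.95 pos [0.5114 0.0814 0.1245] F [ 5.15  0.57 -3.87] Ftool [ 4.43 -2.67  3.87] T [ 0.245 -1.028  0.139] sd [0.03  0.024 0.029] xyaw -24.72 q6 110.6 w 0.009 g 41.19845839217305
```

Seat contact is confirmed: torque rises 0.04 → 0.09 → 0.14 N m at about 1.5 N m/rad. That puts the seated bar direction at about −19.3°, which agrees with the plate. Now backing off to about 72.2°, which includes the 1.5° run-out twist.

Request:
drive_tool(offset=[[0.01,0,0],[0,0,0],[0,0,0],[0,0.01,0],[0,0.01,0],[0,0.01,0],[0,0.01,0],[0,0.01,0],[0,0,0],[0,0,0]], turn=[[0,0,-0.8],[0,0,-0.8],[0,0,-0.8],[0,0,-0.8],[0,0,-0.8],[0,0,-0.8],[0,0,-0.8],[0,0,-0.8],[0,0,0],[0,0,0]], hand=[0,0,0,0,0,0,0,0,0,0])

```text
time_s: 24.2
position: [0.5112, 0.0794, 0.1245]
tool_rot: [[0.972, 0.235, -0.001], [0.235, -0.972, 0.001], [-0.0, -0.001, -1.0]]
ft_force: [2.4, 3.9, -1.5]
grip_width: 0.0091
gripper_force: 41.6
```

```bash
python3 -c "
from h import *
read(8)"
```

```text
t 24.6 pos [0.5112 0.0794 0.1245] F [ 1.98  4.63 -1.02] Ftool [ 3.02 -4.03  1.03] T [ 0.994 -0.375 -0.011] sd [0.031 0.022 0.024] xyaw 13.66 q6 72.0 w 0.0091 g 41.615176275372505
```

Request:
drive_tool(offset=[[0,0,0],[0,0.01,0],[0,0.01,0],[0,0.01,0],[0,0.01,0],[0,0.01,0],[0,0,0],[0,0,0],[0,0,0],[0,0,0]], turn=[[0,0,-0.8],[0,0,-0.8],[0,0,-0.8],[0,0,-0.8],[0,0,-0.8],[0,0,-0.8],[0,0,-0.8],[0,0,-0.8],[0,0,0],[0,0,0]], hand=[0,0,0,0,0,0,0,0,0,0])

```text
time_s: 25.85
position: [0.5121, 0.0777, 0.1245]
tool_rot: [[0.615, 0.789, -0.001], [0.789, -0.615, 0.001], [0.0, -0.001, -1.0]]
ft_force: [2.3, 5.6, -0.2]
grip_width: 0.0091
gripper_force: 41.7
```

```bash
python3 -c "
from h import *
read(12)"
```

```text
t 26.45 pos [0.5121 0.0777 0.1245] F [ 1.88  5.43 -1.02] Ftool [ 5.44 -1.86  1.03] T [ 1.035 -0.302 -0.027] sd [0.027 0.026 0.027] xyaw 52.07 q6 33.4 w 0.009 g 41.652007307857275
```

Request:
drive_tool(offset=[[0.01,0,0],[0,0.01,0],[0,0,0],[0,0,0],[0,0,0],[0,0,0],[0,0,0],[0,0,0],[0,0,0],[0,0,0]], turn=[[0,0,0],[0,0,-0.7],[0,0,-0.7],[0,0,-0.7],[0,0,-0.65],[0,0,-0.4],[0,0,-0.2],[0,0,0],[0,0,0],[0,0,0]], hand=[0,0,0,0,0,0,0,0,0,0])

```text
time_s: 27.7
position: [0.5129, 0.0773, 0.1245]
tool_rot: [[0.306, 0.952, -0.0], [0.952, -0.306, 0.0], [0.0, -0.0, -1.0]]
ft_force: [0.4, 3.5, -1.0]
grip_width: 0.0089
gripper_force: 41.7
```

```bash
python3 - <<'E'
from h import *
import cv2
read(16)
o=[cv2.resize(get_image(n)[a:a+110,b:b+110],None,fx=3.6,fy=3.6,interpolation=cv2.INTER_CUBIC) for n,a,b in(("side",150,215),("top",240,250))]
cv2.imwrite("pics/s3.png",np.hstack(o))
E
```

```text
t 28.5 pos [0.5129 0.0773 0.1245] F [ 1.76  3.79 -0.87] Ftool [4.15 0.52 0.87] T [ 0.738 -0.224 -0.036] sd [0.04  0.04  0.031] xyaw 72.23 q6 13.2 w 0.0089 g 41.70535420998931
```

View pics/s3.png

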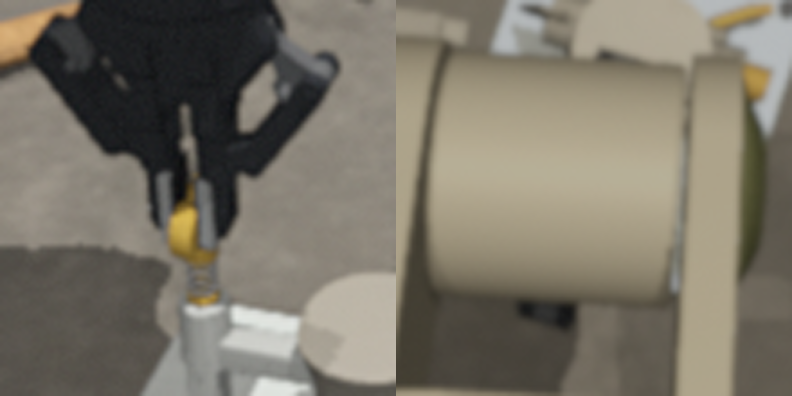

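The picture shows the wing head held between the pads at side crop (190,230). The screw is about 90° from the seat and torque is at the run-out level, so I'm handing in.

```bash
python3 -c "
from rig import *
print(env.close_job())"
```

```text
the job is handed in; nothing more can be done
None
```

I seated the mixture screw lightly (peak about 0.14 N m), backed it off about a quarter turn (roughly 90°, estimated within about 1°), and handed the job in at about 29 s with the wing head still gripped; no verdict came back.

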